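# Close the specimen mould in the cooling station

## Task

Slide the clear cover of the cooling station fully open and leave it open; then pick up the upper mould half from the bench and fit it onto the two dowels of the sprung lower half in the bay, big hole on thick dowel, until the two faces meet flush. Press the pair fully down against the springs and finish while still holding it pressed down: do not let go. Leave the other things on the bench where they stand.

Things in the scene. Friction and masses are not known exactly. Their poses are not given: they have to be found in the camera images.
- station: grey cooling station fixed to the bench: an open-topped bay, 140 mm square inside with 8 mm walls 60 mm high (two aluminium tracks along its sides reach 66 mm), and behind it a closed cooling unit 56 mm high. Origin: bench level under the centre of the bay. Its x axis points from the bay to the cooling unit (the whole is 318 mm long, from 78 mm before the origin to 240 mm behind it, and 168 mm wide); z up.
- cover (a joint): the clear sliding cover over the bay (154 x 156 mm plate, 5 mm thick, its underside 62 mm above the bench). 0 = bay fully covered, 0.155 m = fully open, slid along the station's +x over the cooling unit. Slides with 1.5 N friction and stays where it is left.
- cover_handle (a point): middle of the blue bar handle on top of the cover, 82 mm above the bench; the bar is 14 mm thick along the station's x, 60 mm long along its y and rises 30 mm above the plate (from 67 to 97 mm above the bench). Moves with the cover; it stands at the station's origin in x, y when the cover is at 0.
- nest (a joint): travel of the sprung lower mould half, m, straight down: 0 = up at rest, 0.010 = fully down on its stop. It takes about 4.4 N to start it and 11.4 N to bring it fully down (upper half's own weight included).
- nest_face (a point): centre of the upward mating face of the lower mould half, which stands in the bay at the station's origin and yaw: an aluminium block 100 mm (x) x 60 mm (y) x 18 mm, mating face 36 mm above the bench at rest. Axes as the station's.
- dowel_big (a point): foot, on the mating face, of the thick dowel: 12 mm diameter, 17 mm tall, its last 6 mm tapering to 6 mm; red ring round its foot; 32 mm from nest_face along +x.
- dowel_small (a point): foot, on the mating face, of the thin dowel: 8 mm diameter, 17 mm tall, its last 6 mm tapering to 2 mm; 32 mm from nest_face along -x.
- mould_top: loose upper mould half, about 0.2 kg, lying mating face down on the bench: aluminium plate 100 mm (x) x 60 mm (y) x 20 mm with two through holes on its long middle line, and between them a black grip rib 40 mm long (x), 20 mm wide (y), rising from 19 to 55 mm above the underside. Origin: centre of the underside (mating face), x towards the big hole, whose end of the plate bears a red stripe; z up. Its yaw is within 1 rad of the station's.
- hole_big (a point): mouth of the big hole (14 mm, for the thick dowel) in the underside of the upper half, 32 mm from its origin along +x
- hole_small (a point): mouth of the small hole (10 mm, for the thin dowel) in the underside of the upper half, 32 mm from its origin along -x
- slide_rack: slotted dark wooden rack (50 x 160 x 22 mm) holding upright glass slides up to 71 mm high; bystander of 0.6 kg, origin at the centre of its underside
- amber_bottle: amber bottle, 60 mm across, 110 mm tall, bystander, origin at the centre of its underside
- specimen_jar: clear jar with yellow cap, 60 mm across, 70 mm tall, bystander, origin at the centre of its underside
- dish: shallow glass dish, 90 mm across, 18 mm tall, bystander, origin at the centre of its underside
- cassette_tray: white divided tray with coloured cassettes, 120 x 160 x 35 mm, bystander, origin at the centre of its underside
- brush: small brush lying down, 170 mm long, bystander
- beaker: glass beaker, 70 mm across, 90 mm tall, bystander, origin at the centre of its underside

How it is judged:
By the outcome, as a careful person would: the job done as asked, in the order asked, and still so for the second after the job is handed in, while the arm keeps its last pose, push and grip.
It also fails if it takes over 50 s, if anything falls off the work surface, if the arm or the gripper's body presses on something with over 40 N, if the wrist force passes 120 N, or if a joint passes its speed limit or range.

## Robot

A 7-joint arm with a two-finger parallel gripper is mounted at the origin on the work surface. World frame = base frame: x ahead of the robot, y to its left, z up, the work surface at z = 0. Lengths are in m, angles in rad, forces in N, time in s.
With the tool pointing down it reaches from about 0.35 to 0.9 m from the base axis. Payload 8.1 kg.
Tool frame: the origin (TCP) lies at the centre of the arm's flange, where the gripper is bolted on; the fingertips stand 178 mm ahead of it and the grasp point (between the pads) lies 159 mm ahead of it; x points along the fingers, z is the direction in which the jaws open and shut, and the axes are right-handed (so a half turn about x gives the same grasp; the last joint's range is limited). The gripper opens to 92 mm and grips with 3 to 60 N. Pads are 19 mm wide; open, the fingers measure 130 mm over their backs; the gripper's body (75 mm by 190 mm) begins 47 mm behind the grasp point.
Start: joints at [-1.234, 0.434, 0.025, 1.573, -0.012, 1.134, -0.075], TCP at [0.266, 0.566, 0.405] pointing down, gripper open.
Joint ranges: [-2.62, 2.62], [-0.44, 2.09], [-1.27, 1.32], [0.08, 2.57], [-1.32, 4.46], [0.12, 2], [-2.74, 2.74]. Speed limits (rad/s): [2.22, 2.22, 3.01, 3.01, 3.14, 3.14, 3.14].

## Interface

Orientations are given as a rotation vector (axis times angle).
In Python, from cell import arm, get_image, search_frame, pinpoint gives the robot as it stands.
- The arm moves only by the tool arm_command, never from a script. Its argument "motion" is a list of rows, each a list of 7 numbers: the finger opening in mm, from 0 to 91.8, then the shift along the tool's x, y, z in mm, then the turn, a rotation vector about the tool's x, y, z in degrees. In form: [[fingers, x, y, z, ax, ay, az], ...]. A call has 1 to 5 rows; each row shifts and turns the commanded pose from where the row before left it, along the tool's axes as they then stand; what a row does not reach is not made up. A row lasts 1/8 s, in which the tool goes at most 62.5 mm and 10.7 degrees, less where a joint would pass 70% of its speed; a pose out of reach is approached as far as the arm can. A call with a gripper value outside its range is refused whole. The fingers move at their own pace and stop on an object; "newtons" is the grip in N (left out, the last holds). Time passes only in rows, so rows that do not move let the fingers close. It gives the time, the measured TCP pose, the force and the opening at its end, in the units of the state.
- arm.observe(): the state, without advancing time (a new reading comes with each control period).
- get_image(name): name is "side" or "top"; returns a dict with "frame" (480x640x3 uint8, red, green, blue), "range_z" (480x640 float32, m along the optical axis (not along the pixel's ray), 0 where there is no reading), "K" (3x3 intrinsics, pixels), "distortion" ([k1, k2, p1, p2, k3] as OpenCV has them; the pictures are not rectified), "origin" and "rotation" of the camera in the world. Camera axes: x right, y down, z forward; pixel columns grow to the right and rows downward; lengths in m; the calibration is good to about 2 mm. A picture is of the moment at which its call begins.
- arm.sign_off(): hands the job in, once; it reports no verdict.
Trained networks look in the newest picture that a camera, given by its name, has taken for a name from the list of things; names that differ only in an ending like _2 or _b are one class to them, and where a whole thing is asked for, a point or a joint stands for the part that bears it (a point fixed in the world has none). Each returns a list of dicts, best first, with "p" (0 to 1); they miss things now and then, are a little off and sometimes report something else, mostly with a low value. They report only what shows in the picture. A call takes as long as a camera call.
- search_frame(camera, target): "point" ([x, y, z] in m, in world coordinates, good to about 4 mm: the middle of the surface that is visible of it).
- pinpoint(camera, target): "point" ([x, y, z] in m, in world coordinates, good to about 4 mm: a listed point, or the origin of a listed thing).
The state is a dict: "clock": time; "joints": joint angles; "dq": joint speeds; "joint_efforts": joint torques, N m; "position": TCP position; "ee_rot": TCP orientation; "force": force on the tool from outside, world axes, zero at the start; "ft_torque": the same for the moment, N m; "width": opening from 0.0 (shut) to 1.0 (fully open).
Only numpy, scipy, OpenCV 4.12 (cv2) and the standard library are available. Lean on these libraries where they do the work, as an engineer would, in place of code of your own. Each camera call takes 0.05 s, during which the arm holds its last target. There are 200 camera calls.

## Working session

There is one attempt and no reset: what is moved stays moved. The work goes in short steps, Python scripts to look and compute and a tool call to move; the robot and the scene stay as the last step left them, time stands still between calls to the robot, and variables do not carry over. Pictures are saved under pics/ and viewed, about 8 in all and at most 12, crops included, and the job is handed in when it is done.

Besides the shell and the picture viewer there is one more tool, called after "Call:" by a JSON object that holds its "name" and its "arguments", one argument or row to a line. arm_command: Moves the arm, as the interface text tells. Its arguments: {"type":"object","properties":{"motion":{"type":"array"},"newtons":{"type":"number"}},"required":["motion"]}

```bash
mkdir -p pics; ls
python3 - <<'E'
from cell import arm,get_image,search_frame,pinpoint
import cv2,numpy as np
s=arm.observe()
for k in s: print(k,np.round(s[k],3))
for c in ("side","top"):
    im=get_image(c); cv2.imwrite(f"pics/{c}1.png",im["frame"][:,:,::-1]); print(c,np.round(im["origin"],3),np.round(im["rotation"],3).tolist(),np.round(im["K"],1).tolist())
    for t in ("station","cover_handle","nest_face","dowel_big","dowel_small","mould_top","hole_big","hole_small","amber_bottle","specimen_jar","beaker","slide_rack","dish","cassette_tray","brush"):
        print(c,t,[(np.round(d["point"],3).tolist(),round(d["p"],2)) for d in pinpoint(c,t)[:2]])
E
```

```text
pics
clock 0.0
joints [-1.234  0.435  0.025  1.574 -0.012  1.134 -0.075]
dq [-0.    -0.003  0.001  0.001  0.001 -0.    -0.001]
joint_efforts [-0.0000e+00 -6.6786e+01  9.8500e-01 -3.1446e+01 -6.1000e-02  4.3000e-02
  0.0000e+00]
position [0.266 0.565 0.404]
ee_rot [-0.88   1.387  0.879]
force [-1.071 -0.142 -0.018]
ft_torque [-0.024 -0.028  0.01 ]
width 1.0
side [ 0.28  -1.109  1.479] [-2.442, 0.341, -0.102] [[578.3, 0.0, 321.8], [0.0, 578.3, 242.4], [0.0, 0.0, 1.0]]
side station [([0.484, 0.026, 0.002], 0.92)]
side cover_handle []
side nest_face []
side dowel_big [([0.572, 0.461, -0.001], 0.72)]
side dowel_small []
side mould_top [([0.516, -0.272, 0.003], 0.63)]
side hole_big [([0.546, -0.253, 0.002], 0.92), ([0.517, -0.275, 0.006], 0.41)]
side hole_small [([0.494, -0.292, -0.002], 0.66)]
side amber_bottle [([0.741, 0.305, -0.002], 0.64)]
side specimen_jar [([0.737, -0.3, 0.0], 0.97), ([0.572, 0.462, 0.001], 0.55)]
side beaker [([0.574, 0.458, 0.005], 0.98)]
side slide_rack [([0.49, 0.269, 0.003], 0.78), ([0.496, 0.031, 0.084], 0.32)]
side dish [([0.424, -0.484, 0.0], 0.96)]
side cas
[... 260 characters left out ...]
0.495, 0.027, 0.078], 0.82)]
top nest_face []
top dowel_big []
top dowel_small []
top mould_top [([0.518, -0.273, 0.003], 0.73)]
top hole_big [([0.541, -0.252, 0.001], 0.91)]
top hole_small [([0.602, -0.513, -0.002], 0.62), ([0.496, -0.293, -0.0], 0.55)]
top amber_bottle [([0.741, 0.312, -0.0], 0.65), ([0.494, 0.265, 0.002], 0.65)]
top specimen_jar [([0.734, -0.298, -0.003], 0.8)]
top beaker [([0.569, 0.465, 0.001], 0.73), ([0.516, -0.276, 0.001], 0.5)]
top slide_rack [([0.494, 0.268, 0.0], 0.83)]
top dish [([0.426, -0.485, -0.001], 0.93)]
top cassette_tray [([0.415, 0.544, 0.003], 0.69), ([0.426, -0.487, -0.003], 0.55)]
top brush [([0.602, -0.514, 0.0], 0.86), ([0.52, -0.277, 0.003], 0.68)]
```

View pics/side1.png

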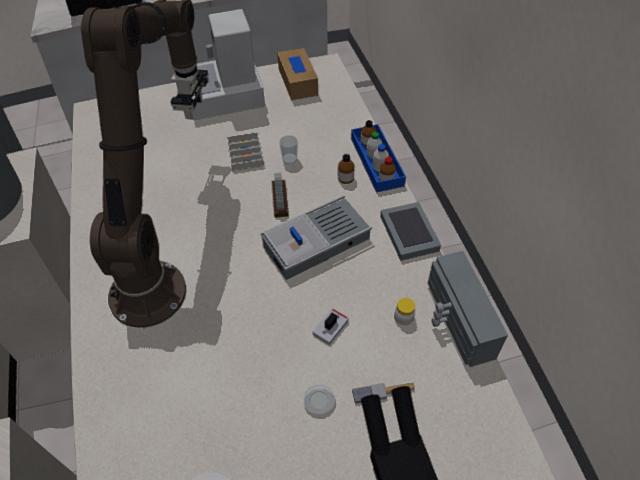

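View pics/top1.png

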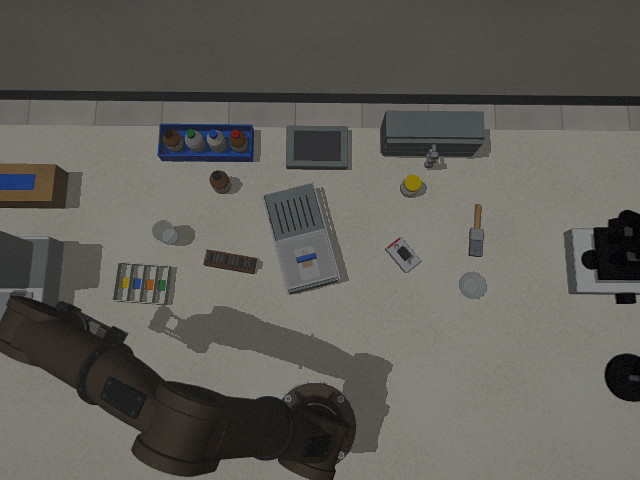

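The side picture shows the station with its blue handle at about (296,236). The upper half is at (331,326) with its red stripe to the upper right. In the top picture the handle is at (306,258), the mould at (403,254) and the stripe at (393,243). Next I'll get the yaws from depth.

```bash
cat > h.py <<'E'
from cell import arm,get_image,search_frame,pinpoint
import cv2,numpy as np
from scipy.spatial.transform import Rotation as R
def cloud(c):
    im=get_image(c); h,w=im["range_z"].shape
    u,v=np.meshgrid(np.arange(w),np.arange(h))
    p=cv2.undistortPoints(np.stack([u,v],-1).reshape(-1,1,2).astype(float),np.array(im["K"]),np.array(im["distortion"])).reshape(h,w,2)
    z=im["range_z"]; P=np.dstack([p[...,0]*z,p[...,1]*z,z])
    Rm=np.array(im["rotation"]); Rm=R.from_rotvec(Rm).as_matrix() if Rm.ndim==1 else Rm
    W=P@Rm.T+np.array(im["origin"]); W[z==0]=np.nan
    return im,W
def rect(W,cx,cy,r,z0,z1):
    m=(np.hypot(W[...,0]-cx,W[...,1]-cy)<r)&(W[...,2]>z0)&(W[...,2]<z1)
    p=W[m]; q=cv2.minAreaRect((p[:,:2]*1000).astype(np.float32))
    return len(p),np.round(q[0],1),np.round(q[1],1),round(q[2],1),np.round(np.median(p[:,2]),4)
def tool():
    s=arm.observe(); r=R.from_rotvec(s["ee_rot"]).as_matrix()
    return s,np.array(s["position"]),r
E
python3 - <<'E'
from h import *
s,p,r=tool(); print(p,np.round(r,3).tolist())
for c in ("top","side"):
    im,W=cloud(c)
    print(c,"bench z",np.nanmedian(W[(abs(W[...,0]-.6)<.05)&(abs(W[...,1]+.15)<.03)][:,2]))
    print("station",rect(W,.56,.05,.21,.035,.08))
    print("mould",rect(W,.517,-.273,.09,.008,.07))
    print("plate",rect(W,.517,-.273,.09,.012,.028))
    print("rib",rect(W,.517,-.273,.09,.045,.07))
    print("handle",rect(W,.495,.027,.06,.085,.11))
E
```

```text
[0.26610027 0.56552576 0.40475449] [[0.0, -0.905, 0.426], [0.0, 0.426, 0.905], [-1.0, -0.0, 0.0]]
top bench z 0.000505835402817012
station (5414, array([546.8, 110.3]), array([320.7, 294.7]), 15.4, np.float64(0.063))
mould (662, array([ 518.4, -269.4]), array([163.1, 155.5]), 83.5, np.float64(0.0209))
plate (474, array([ 514.5, -268.1]), array([99.6, 71.6]), 38.3, np.float64(0.0204))
rib (90, array([ 517., -272.]), array([39.8, 22. ]), 33.6, np.float64(0.0566))
handle (103, array([492.4,  29.7]), array([14.6, 59.6]), 15.5, np.float64(0.0972))
side bench z 0.00023587106826095106
station (4405, array([546.3, 105.8]), array([322.3, 300.8]), 15.2, np.float64(0.0617))
mould (693, array([ 520.9, -267.9]), array([154.2, 122.2]), 79.9, np.float64(0.0205))
plate (489, array([ 516.3, -275.4]), array([104.6,  63.5]), 38.6, np.float64(0.0197))
rib (97, array([ 516.3, -275. ]), array([40.5, 23.5]), 40.3, np.float64(0.0541))
handle (91, array([492.2,  28. ]), array([16.6, 67. ]), 14.1, np.float64(0.0961))
```

```bash
cat >> h.py <<'E'
def go(x,y,z,jaw):
    "turn about tool x (deg), then shift (mm) in the turned tool axes; also tilt error"
    s,p,r=tool(); a=np.degrees(np.arctan2(r[1,2],r[0,2])); t=-((jaw-a+90)%180-90)
    r2=r@R.from_euler("x",t,degrees=True).as_matrix()
    print("clock",round(s["clock"],2),"pos",np.round(p,4),"jaw",round(a,2),"F",np.round(s["force"],1),"tilt y,z",np.round(np.degrees(r[2,1:]),2))
    print("turn x",round(t,2),"shift",np.round(1000*r2.T@(np.array([x,y,z])-p),1))
E
python3 -c "
from h import *
go(.4588,.0198,.253,105.3)"
```

```text
clock 1.7 pos [0.2662 0.5655 0.4047] jaw 64.79 F [ 0.  -0.7  0.3] tilt y,z [-0.  0.]
turn x -40.51 shift [ 151.7  -41.8 -577.2]
```

Call:
{"name": "arm_command", "arguments": {
  "motion": [
    [20,0,0,0,-10.1,0,0],
    [20,0,0,0,-10.1,0,0],
    [20,0,0,0,-10.1,0,0],
    [20,0,0,0,-10.1,0,0],
    [20,0,-4,-58,0,0,0]
  ],
  "newtons": 20
}}

```text
clock: 2.33
position: [0.2833, 0.5129, 0.4042]
ee_rot: [-1.405, 1.066, 1.41]
force: [1.2, -0.5, 0.6]
width: 0.506
```

Call:
{"name": "arm_command", "arguments": {
  "motion": [
    [20,0,-4,-58,0,0,0],
    [20,0,-4,-58,0,0,0],
    [20,0,-4,-58,0,0,0],
    [20,0,-4,-58,0,0,0],
    [20,0,-4,-58,0,0,0]
  ]
}}

```text
clock: 2.95
position: [0.3809, 0.2341, 0.405]
ee_rot: [-1.402, 1.071, 1.401]
force: [1.3, -0.3, 0.3]
width: 0.221
```

Call:
{"name": "arm_command", "arguments": {
  "motion": [
    [20,0,-4,-58,0,0,0],
    [20,0,-4,-58,0,0,0],
    [20,0,-4,-57,0,0,0],
    [20,0,-4,-56,0,0,0],
    [20,0,0,0,0,0,0]
  ]
}}

```text
clock: 3.58
position: [0.4567, 0.015, 0.405]
ee_rot: [-1.398, 1.076, 1.395]
force: [-0.2, 0.9, -0.5]
width: 0.22
```

```bash
python3 -c "
from h import *
go(.4588,.0198,.253,105.3)
im,W=cloud('top'); cv2.imwrite('pics/t2.png',cv2.resize(im['frame'][150:330,180:420,::-1],None,fx=3,fy=3))"
```

```text
clock 3.58 pos [0.4567 0.015  0.405 ] jaw 104.77 F [-0.2  0.9 -0.5] tilt y,z [-0.04 -0.09]
turn x -0.53 shift [152.   -3.2   4.3]
```

Call:
{"name": "arm_command", "arguments": {
  "motion": [
    [20,0,0,4,-0.5,0,0],
    [20,50,0,0,0,0,0],
    [20,50,0,0,0,0,0],
    [20,40,0,0,0,0,0],
    [20,12,0,0,0,0,0]
  ]
}}

```text
clock: 4.25
position: [0.4539, 0.0245, 0.251]
ee_rot: [-1.408, 1.068, 1.413]
force: [0.1, 0.7, 0.9]
width: 0.218
```

Call:
{"name": "arm_command", "arguments": {
  "motion": [
    [20,0,-10,0,0,0,0],
    [20,0,-20,0,0,0,0],
    [20,0,-30,0,0,0,0],
    [20,0,-30,0,0,0,0],
    [20,0,-30,0,0,0,0]
  ]
}}

```text
clock: 4.88
position: [0.5718, 0.0561, 0.2545]
ee_rot: [-1.409, 1.066, 1.408]
force: [-2.5, -2.8, -0.5]
width: 0.215
```

```bash
python3 -c "
from h import *
go(.6256,.0654,.253,105.3)
im,W=cloud('side'); cv2.imwrite('pics/s2.png',cv2.resize(im['frame'][180:300,220:400,::-1],None,fx=4,fy=4))
print([(np.round(d['point'],3),d['p']) for d in pinpoint('side','cover_handle')])"
```

```text
clock 4.88 pos [0.5718 0.0561 0.2545] jaw 105.71 F [-2.5 -2.8 -0.5] tilt y,z [-0.04 -0.  ]
turn x 0.41 shift [  1.5 -54.4  -5.2]
[(array([0.59 , 0.052, 0.081]), 0.88)]
```

View pics/s2.png

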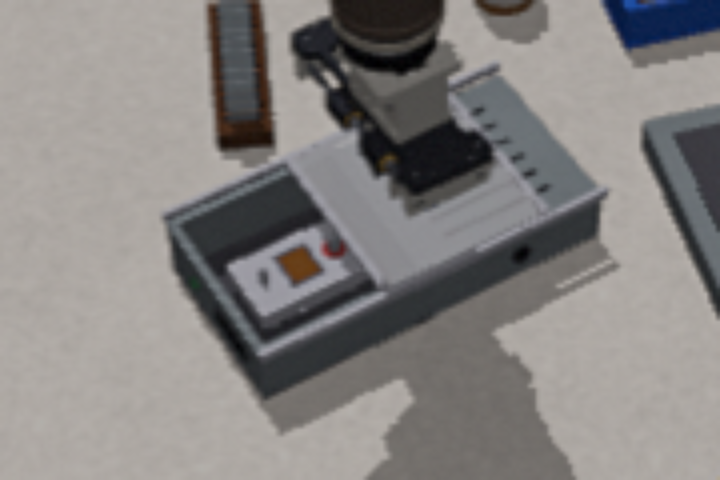

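The crop shows the cover sliding and the lower half visible in the bay, with its red-ringed dowel at (333,246). The cover needs roughly 55 mm more.

Call:
{"name": "arm_command", "arguments": {
  "motion": [
    [20,0,-20,-3,0,0,0],
    [20,0,-15,-2,0,0,0],
    [20,0,-10,0,0,0,0],
    [20,0,-2,0,0,0,0],
    [20,0,-2,0,0,0,0]
  ]
}}

```text
clock: 5.6
position: [0.6181, 0.0637, 0.253]
ee_rot: [-1.407, 1.068, 1.409]
force: [-7.7, -1.5, 5.7]
width: 0.217
```

Call:
{"name": "arm_command", "arguments": {
  "motion": [
    [20,0,-2,0,0,0,0],
    [20,0,-2,0,0,0,0]
  ]
}}

```text
clock: 5.85
position: [0.6194, 0.0638, 0.2524]
ee_rot: [-1.403, 1.075, 1.414]
force: [-21.6, -3.4, 17.2]
width: 0.218
```

Call:
{"name": "arm_command", "arguments": {
  "motion": [
    [20,0,10,0,0,0,0],
    [20,0,20,0,0,0,0],
    [60,-60,0,0,0,0,0],
    [60,-60,0,0,0,0,0],
    [60,-30,0,-60,0,0,0]
  ]
}}

```text
clock: 6.48
position: [0.6093, 0.0074, 0.4047]
ee_rot: [-1.415, 1.055, 1.411]
force: [0.7, -0.3, -0.3]
width: 0.494
```

Call:
{"name": "arm_command", "arguments": {
  "motion": [
    [60,0,0,-60,-8,0,0],
    [60,0,0,-60,-8,0,0],
    [60,0,0,-60,-7,0,0],
    [60,0,0,0,0,0,0]
  ]
}}

```text
clock: 6.98
position: [0.6811, -0.167, 0.4]
ee_rot: [-1.686, 0.817, 1.682]
force: [-0.8, 0.6, -0.3]
width: 0.654
```

```bash
python3 -c "
from h import *
go(.5165,-.2735,.30,128.5)
for c in ('top','side'):
    im,W=cloud(c); cv2.imwrite(f'pics/{c}3.png',cv2.resize(im['frame'][150:360,200:440,::-1],None,fx=3,fy=3))
    print(c,'handle',rect(W,.642,.070,.07,.08,.11))
    for z0,z1 in((.028,.044),(.028,.055)): print('nest',rect(W,.4925,.029,.06,z0,z1))
    print('mould',rect(W,.517,-.273,.075,.012,.028),rect(W,.517,-.273,.06,.045,.062))
    for t in ('cover_handle','nest_face','dowel_big','dowel_small','hole_big','hole_small','mould_top','station'): print(c,t,[(np.round(d['point'],4).tolist(),round(d['p'],2)) for d in pinpoint(c,t)[:2]])
"
```

```text
clock 6.97 pos [ 0.6811 -0.167   0.4   ] jaw 128.36 F [-0.8  0.6 -0.3] tilt y,z [ 0.1  -0.18]
turn x -0.14 shift [100.3 195.   19.4]
top handle (112, array([633.2,  69. ]), array([15.2, 58.6]), 14.2, np.float64(0.0959))
nest (588, array([485. ,  27.5]), array([100.7,  60.1]), 15.4, np.float64(0.0369))
nest (609, array([485. ,  27.5]), array([100.7,  60.1]), 15.4, np.float64(0.037))
mould (351, array([ 515.3, -279.8]), array([101.4,  73.5]), 19.9, np.float64(0.0208)) (83, array([ 518.3, -271.8]), array([38.9, 22.4]), 44.8, np.float64(0.0548))
top cover_handle []
top nest_face [([0.4856, 0.0271, 0.0413], 0.63)]
top dowel_big [([0.517, 0.0349, 0.0374], 0.59), ([0.458, 0.0175, 0.0373], 0.41)]
top dowel_small [([0.4586, 0.0167, 0.0396], 0.78)]
top hole_big [([0.5412, -0.2518, -0.0004], 0.81), ([0.4169, 0.5408, 0.0002], 0.6)]
top hole_small [([0.4925, -0.2961, 0.0029], 0.61)]
top mould_top [([0.516, -0.2714, 0.0021], 0.65)]
top station [([0.4883, 0.0304, 0.0013], 0.72)]
side handle (103, array([633.7,  64.7]), array([18. , 67.6]), 14.2, np.float64(0.0937))
nest (460, array([484.9,  24.9]), array([101.2,  68.6]), 12.9, np.float64(0.0362))
nest (487, array([493.2,  27.3]), array([117.8,  68.6]), 16.1, np.float64(0.0364))
mould (497, array([ 517.9, -275.6]), array([106.1,  64.4]), 38.7, np.float64(0.0196)) (100, array([ 516.8, -275.3]), array([45. , 22.6]), 42.3, np.float64(0.0543))
side cover_handle [([0.6345, 0.0697, 0.081], 0.76), ([0.5991, -0.5125, 0.0019], 0.52)]
side nest_face [([0.4823, 0.0273, 0.0349], 0.72)]
side dowel_big [([0.5188, 0.028, 0.0352], 0.77), ([0.4922, -0.2932, 0.0006], 0.38)]
side dowel_small [([0.4543, 0.0194, 0.0344], 0.94)]
side hole_big [([0.5441, -0.2512, 0.0025], 0.84), ([0.4846, 0.025, -0.0001], 0.64)]
side hole_small [([0.4935, -0.2949, 0.0], 0.78)]
side mould_top [([0.518, -0.2742, 0.002], 0.94)]
side station [([0.4834, 0.0267, 0.0003], 0.86)]
```

View pics/top3.png

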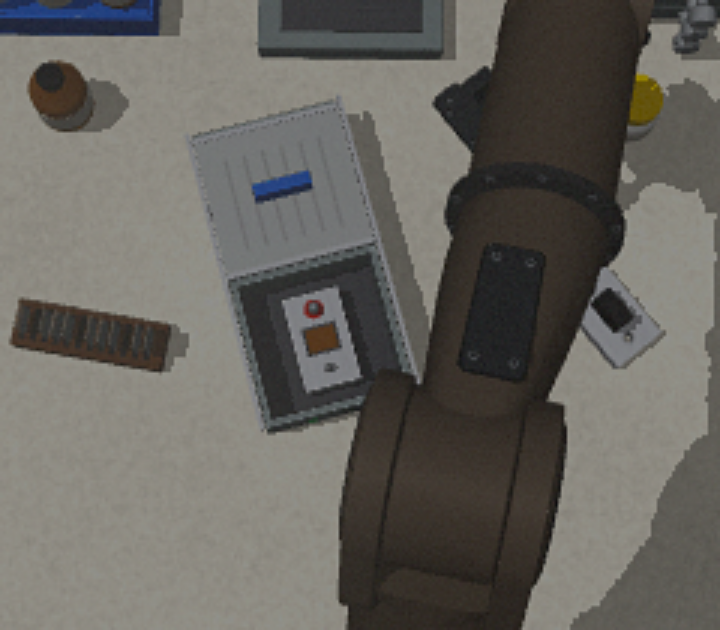

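The top crop shows the cover fully open: handle at (282,187), bay uncovered, red-ringed thick dowel at (314,308) and thin dowel at (331,367). The cover measures 154 mm open. Next is the pick.

```bash
python3 -c "
from h import *
go(.517,-.2733,.20,129.3)"
```

```text
clock 7.88 pos [ 0.681  -0.1607  0.4006] jaw 128.7 F [0.2 0.5 0.4] tilt y,z [-0.  0.]
turn x -0.6 shift [200.6 198.2  16.7]
```

Call:
{"name": "arm_command", "arguments": {
  "motion": [
    [60,0,50,4,-0.6,0,0],
    [60,0,50,4,0,0,0],
    [60,30,50,4,0,0,0],
    [60,30,48,5,0,0,0],
    [60,30,0,0,0,0,0]
  ]
}}

```text
clock: 8.5
position: [0.5131, -0.2759, 0.3104]
ee_rot: [-1.69, 0.809, 1.69]
force: [1.1, 0.1, 0.9]
width: 0.656
```

Call:
{"name": "arm_command", "arguments": {
  "motion": [
    [60,30,0,0,0,0,0],
    [60,0,0,0,0,0,0],
    [60,0,0,0,0,0,0]
  ]
}}

```text
clock: 8.88
position: [0.5171, -0.2727, 0.2817]
ee_rot: [-1.695, 0.802, 1.693]
force: [-0.8, 0.3, -0.2]
width: 0.654
```

```bash
python3 -c "
from h import *
go(.517,-.2733,.20,129.3)
im,W=cloud('side'); cv2.imwrite('pics/s4.png',cv2.resize(im['frame'][250:370,260:420,::-1],None,fx=4,fy=4))"
```

```text
clock 8.88 pos [ 0.5171 -0.2727  0.2817] jaw 129.3 F [-0.8  0.3 -0.2] tilt y,z [-0.03 -0.06]
turn x 0.0 shift [81.7  0.6 -0.3]
```

View pics/s4.png

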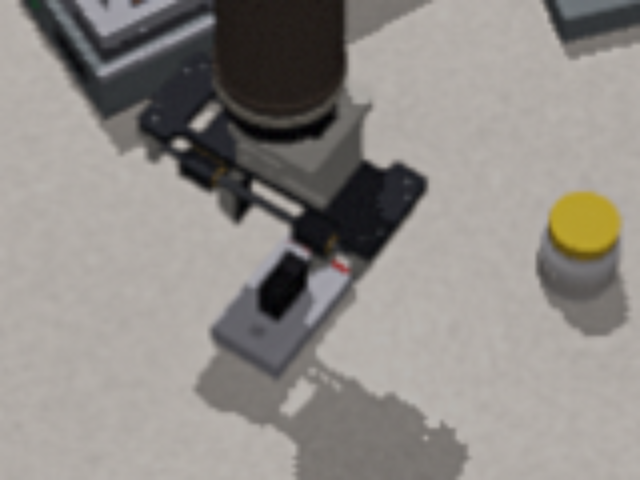

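The crop shows the open jaws straddling the rib (285,285), square to it. Descending to close on it.

Call:
{"name": "arm_command", "arguments": {
  "motion": [
    [60,40,0,0,0,0,0],
    [60,30,0,0,0,0,0],
    [60,11,0,0,0,0,0],
    [60,0,0,0,0,0,0],
    [30,0,0,0,0,0,0]
  ],
  "newtons": 40
}}

```text
clock: 9.55
position: [0.5173, -0.2728, 0.2011]
ee_rot: [-1.696, 0.802, 1.692]
force: [0.0, -0.8, -0.3]
width: 0.585
```

Call:
{"name": "arm_command", "arguments": {
  "motion": [
    [10,0,0,0,0,0,0],
    [10,0,0,0,0,0,0],
    [10,0,0,0,0,0,0],
    [10,0,0,0,0,0,0]
  ]
}}

```text
clock: 10.05
position: [0.5168, -0.2726, 0.1999]
ee_rot: [-1.694, 0.803, 1.693]
force: [-0.6, -0.6, 2.3]
width: 0.217
```

Gripped, 20 mm wide. I'll lift it and turn it to the station's yaw.

Call:
{"name": "arm_command", "arguments": {
  "motion": [
    [10,-20,0,0,0,0,0],
    [10,-50,0,0,0,0,0],
    [10,-50,0,0,8,0,0],
    [10,0,0,0,8,0,0],
    [10,0,0,0,8,0,0]
  ]
}}

```text
clock: 10.68
position: [0.5165, -0.2723, 0.3202]
ee_rot: [-1.4, 1.073, 1.399]
force: [0.3, -0.5, -2.4]
width: 0.216
```

Call:
{"name": "arm_command", "arguments": {
  "motion": [
    [10,0,0,0,0,0,0],
    [10,0,0,0,0,0,0]
  ]
}}

```text
clock: 10.92
position: [0.5165, -0.2723, 0.3193]
ee_rot: [-1.405, 1.069, 1.406]
force: [-0.0, 0.2, -2.4]
width: 0.218
```

```bash
python3 -c "
from h import *
go(.485,.0275,.32,105.4)
s,p,r=tool(); zt=p[2]-.1997+.02
for c in ('top','side'):
    im,W=cloud(c); cv2.imwrite(f'pics/{c}5.png',cv2.resize(im['frame'][220:360,270:450,::-1],None,fx=4,fy=4))
    print(c,'plate',rect(W,p[0],p[1],.075,zt-.008,zt+.006))
    q=W.reshape(-1,3); q=q[(np.hypot(q[:,0]-p[0],q[:,1]-p[1])<.08)&(abs(q[:,2]-zt)<.006)]; print(len(q))
    for t in ('mould_top','hole_big','hole_small'): print(c,t,[(np.round(d['point'],4).tolist(),round(d['p'],2)) for d in pinpoint(c,t)[:2]])
    if c=='side': print(np.round(q[::6],3).tolist())
"
```

```text
clock 10.93 pos [ 0.5165 -0.2723  0.3193] jaw 105.48 F [-0.   0.2 -2.4] tilt y,z [0.04 0.03]
turn x 0.08 shift [ -0.6 -49.2 297.4]
top plate (30, array([ 531.5, -237.2]), array([52.7,  8.1]), 10.3, np.float64(0.1391))
29
top mould_top [([0.5165, -0.2735, 0.1234], 0.43)]
top hole_big [([0.5464, -0.2644, 0.1217], 0.39)]
top hole_small []
side plate (280, array([ 488.8, -280.9]), array([46.4, 63.5]), 16.6, np.float64(0.1388))
272
side mould_top [([0.5174, -0.2714, 0.1236], 0.67)]
side hole_big []
side hole_small [([0.4865, -0.2803, 0.1181], 0.92)]
[[0.491, -0.247, 0.137], [0.492, -0.255, 0.143], [0.486, -0.255, 0.139], [0.475, -0.256, 0.141], [0.49, -0.26, 0.141], [0.475, -0.254, 0.134], [0.492, -0.264, 0.141], [0.473, -0.26, 0.138], [0.489, -0.265, 0.138], [0.47, -0.262, 0.137], [0.488, -0.268, 0.139], [0.474, -0.266, 0.136], [0.495, -0.273, 0.138], [0.474, -0.268, 0.135], [0.489, -0.276, 0.139], [0.464, -0.273, 0.141], [0.48, -0.277, 0.14], [0.496, -0.281, 0.139], [0.47, -0.274, 0.135], [0.493, -0.282, 0.136], [0.508, -0.288, 0.139], [0.475, -0.285, 0.144], [0.499, -0.289, 0.14], [0.516, -0.291, 0.135], [0.478, -0.286, 0.139], [0.494, -0.29, 0.138], [0.509, -0.294, 0.138], [0.474, -0.29, 0.142], [0.491, -0.291, 0.136], [0.505, -0.298, 0.14], [0.469, -0.287, 0.135], [0.487, -0.294, 0.137], [0.505, -0.298, 0.136], [0.47, -0.292, 0.136], [0.486, -0.297, 0.138], [0.502, -0.3, 0.135], [0.517, -0.305, 0.136], [0.488, -0.299, 0.134], [0.503, -0.307, 0.139], [0.476, -0.302, 0.139], [0.491, -0.31, 0.145], [0.473, -0.302, 0.135], [0.489, -0.307, 0.136], [0.479, -0.311, 0.142], [0.478, -0.315, 0.144], [0.481, -0.315, 0.138]]
```

View pics/side5.png

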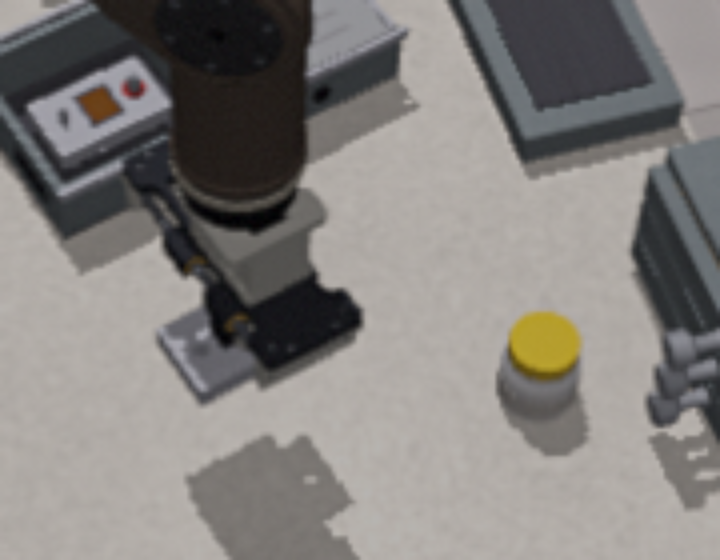

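The crop shows the plate held square, its small-hole end in view at (200,350). The in-hand offset is within about 1 mm. Next I'll carry it over the bay.

Call:
{"name": "arm_command", "arguments": {
  "motion": [
    [10,0,-10,40,0,0,0],
    [10,0,-10,60,0,0,0],
    [10,0,-10,60,0,0,0],
    [10,0,-10,60,0,0,0],
    [10,0,-9,50,0,0,0]
  ]
}}

```text
clock: 11.95
position: [0.4922, 0.0032, 0.3199]
ee_rot: [-1.404, 1.069, 1.404]
force: [0.8, -1.0, -2.0]
width: 0.218
```

Call:
{"name": "arm_command", "arguments": {
  "motion": [
    [10,0,0,27,0,0,0],
    [10,20,0,0,0,0,0],
    [10,20,0,0,0,0,0],
    [10,0,0,0,0,0,0],
    [10,0,0,0,0,0,0]
  ]
}}

```text
clock: 12.58
position: [0.4859, 0.0268, 0.2803]
ee_rot: [-1.403, 1.071, 1.402]
force: [-1.1, -0.4, -2.2]
width: 0.218
```

```bash
python3 -c "
from h import *
go(.4855,.0272,.2577,105.4)
s,p,r=tool(); zt=p[2]-.1997+.02
im,W=cloud('side'); cv2.imwrite('pics/s6.png',cv2.resize(im['frame'][180:300,230:390,::-1],None,fx=5,fy=5))
print('plate',rect(W,p[0],p[1],.06,zt-.006,zt+.006))
for c in ('top','side'):
    for t in ('mould_top','hole_big','hole_small','dowel_big','dowel_small','nest_face'): print(c,t,[(np.round(d['point'],4).tolist(),round(d['p'],2)) for d in pinpoint(c,t)[:1]])
"
```

```text
clock 12.57 pos [0.4859 0.0268 0.2803] jaw 105.28 F [-1.1 -0.4 -2.2] tilt y,z [-0.04 -0.01]
turn x -0.12 shift [22.6  0.3  0.5]
plate (176, array([458.1,  18.4]), array([44.2, 63.4]), 15.4, np.float64(0.1002))
top mould_top [([0.5165, -0.2735, 0.1234], 0.43)]
top hole_big [([0.5464, -0.2644, 0.1217], 0.39)]
top hole_small []
top dowel_big [([0.5197, 0.0354, 0.0332], 0.87)]
top dowel_small [([0.4577, 0.0188, 0.0406], 0.76)]
top nest_face [([0.4842, 0.0266, 0.0398], 0.95)]
side mould_top [([0.4854, 0.0268, 0.0857], 0.8)]
side hole_big [([0.5156, 0.038, 0.0813], 0.65)]
side hole_small [([0.4555, 0.0213, 0.0761], 0.68)]
side dowel_big [([0.5157, 0.0331, 0.0395], 0.56)]
side dowel_small [([0.4552, 0.0169, 0.0348], 0.92)]
side nest_face [([0.4857, 0.0262, 0.035], 0.91)]
```

View pics/s6.png

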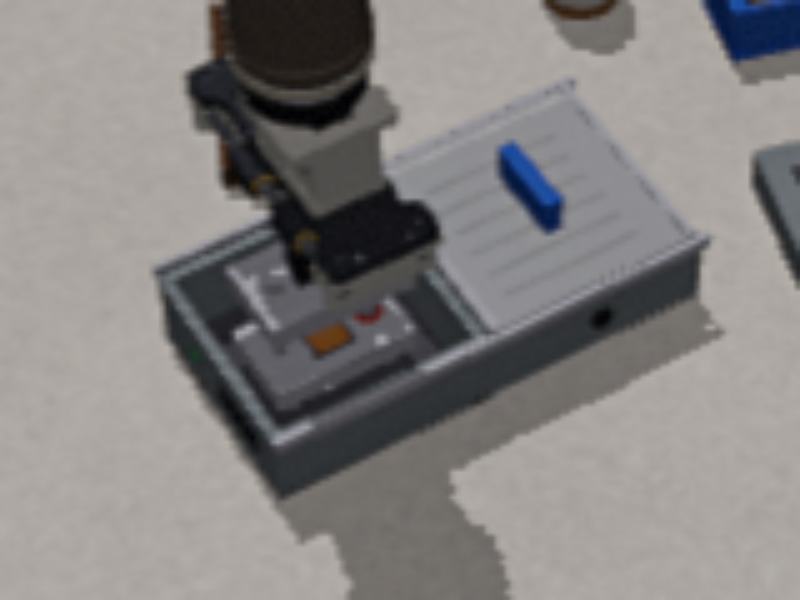

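The crop shows the held half directly over the lower half, aligned in yaw, with the red ring at (370,312). The cover is still open with its handle at (530,187). Descending gently.

Call:
{"name": "arm_command", "arguments": {
  "motion": [
    [10,15,0,0,0,0,0],
    [10,9,0,0,0,0,0],
    [10,2,0,0,0,0,0],
    [10,2,0,0,0,0,0],
    [10,1,0,0,0,0,0]
  ]
}}

```text
clock: 13.85
position: [0.4857, 0.0269, 0.2507]
ee_rot: [-1.403, 1.071, 1.403]
force: [-0.0, -0.0, -1.5]
width: 0.215
```

Call:
{"name": "arm_command", "arguments": {
  "motion": [
    [10,1,0,0,0,0,0],
    [10,0,0,0,0,0,0]
  ]
}}

```text
clock: 14.1
position: [0.4856, 0.027, 0.2498]
ee_rot: [-1.403, 1.071, 1.403]
force: [-0.1, -0.1, -1.4]
width: 0.212
```

Call:
{"name": "arm_command", "arguments": {
  "motion": [
    [10,1,0,0,0,0,0],
    [10,1,0,0,0,0,0],
    [10,0,0,0,0,0,0]
  ]
}}

```text
clock: 14.48
position: [0.4855, 0.0269, 0.2476]
ee_rot: [-1.403, 1.071, 1.403]
force: [-0.0, -0.6, -2.5]
width: 0.213
```

Call:
{"name": "arm_command", "arguments": {
  "motion": [
    [10,1,0,0,0,0,0],
    [10,1,0,0,0,0,0],
    [10,0,0,0,0,0,0]
  ]
}}

```text
clock: 14.85
position: [0.4855, 0.0269, 0.2456]
ee_rot: [-1.403, 1.071, 1.403]
force: [0.5, -0.6, -2.6]
width: 0.214
```

Call:
{"name": "arm_command", "arguments": {
  "motion": [
    [10,2,0,0,0,0,0],
    [10,2,0,0,0,0,0],
    [10,0,0,0,0,0,0]
  ]
}}

```text
clock: 15.22
position: [0.4855, 0.0269, 0.2415]
ee_rot: [-1.403, 1.071, 1.403]
force: [-0.1, -0.1, -2.5]
width: 0.216
```

Call:
{"name": "arm_command", "arguments": {
  "motion": [
    [10,2,0,0,0,0,0],
    [10,2,0,0,0,0,0],
    [10,2,0,0,0,0,0],
    [10,0,0,0,0,0,0]
  ]
}}

```text
clock: 15.72
position: [0.4856, 0.027, 0.2357]
ee_rot: [-1.403, 1.071, 1.403]
force: [-1.0, -0.6, 3.2]
width: 0.218
```

The faces met at the expected height with almost no side force. Pressing down onto the stop.

Call:
{"name": "arm_command", "arguments": {
  "motion": [
    [10,2,0,0,0,0,0],
    [10,2,0,0,0,0,0],
    [10,2,0,0,0,0,0],
    [10,2,0,0,0,0,0],
    [10,0,0,0,0,0,0]
  ],
  "newtons": 55
}}

```text
clock: 16.35
position: [0.4856, 0.0269, 0.2278]
ee_rot: [-1.403, 1.071, 1.403]
force: [-3.2, -0.7, 7.8]
width: 0.219
```

Call:
{"name": "arm_command", "arguments": {
  "motion": [
    [10,1,0,0,0,0,0],
    [10,1,0,0,0,0,0],
    [10,0,0,0,0,0,0]
  ]
}}

```text
clock: 16.73
position: [0.4856, 0.0269, 0.2259]
ee_rot: [-1.403, 1.071, 1.403]
force: [-3.7, 0.0, 8.9]
width: 0.215
```

Call:
{"name": "arm_command", "arguments": {
  "motion": [
    [10,1,0,0,0,0,0],
    [10,0,0,0,0,0,0]
  ]
}}

```text
clock: 16.98
position: [0.4855, 0.0269, 0.2258]
ee_rot: [-1.403, 1.07, 1.403]
force: [-6.6, 0.1, 23.5]
width: 0.215
```

The stop is reached: the TCP is 9.9 mm below the contact height and the force has jumped to 23.5 N. One last check before handing in.

```bash
python3 -c "
from h import *
go(.4855,.027,.2257,105.4)
for c in ('top','side'):
    im,W=cloud(c); print(c,'handle',rect(W,.634,.068,.06,.08,.11),'plate',rect(W,.46,.019,.035,.035,.06))
    if c=='side': cv2.imwrite('pics/s7.png',cv2.resize(im['frame'][180:300,230:390,::-1],None,fx=5,fy=5))
for t in ('slide_rack','specimen_jar','amber_bottle','beaker','cassette_tray','dish'): print(t,[np.round(d['point'],3) for d in pinpoint('side',t)[:1]])
"
```

```text
clock 16.98 pos [0.4855 0.0269 0.2258] jaw 105.29 F [-6.6  0.1 23.5] tilt y,z [-0.03  0.02]
turn x -0.11 shift [ 0.1 -0.   0.1]
top handle (114, array([634.,  69.]), array([16.8, 58.8]), 15.5, np.float64(0.0966)) plate (0, array([0., 0.]), array([0., 0.]), 0.0, np.float64(nan))
side handle (100, array([633.3,  67.9]), array([17.4, 66.2]), 12.5, np.float64(0.0944)) plate (210, array([457.4,  16.7]), array([43.3, 64.6]), 17.0, np.float64(0.0455))
slide_rack [array([0.491, 0.267, 0.001])]
specimen_jar [array([ 0.737, -0.298,  0.002])]
amber_bottle [array([0.743, 0.305, 0.   ])]
beaker []
cassette_tray [array([0.412, 0.536, 0.004])]
dish [array([ 0.426, -0.487,  0.   ])]
  return _methods._mean(a, axis=axis, dtype=dtype,
  ret = ret.dtype.type(ret / rcount)
```

View pics/s7.png

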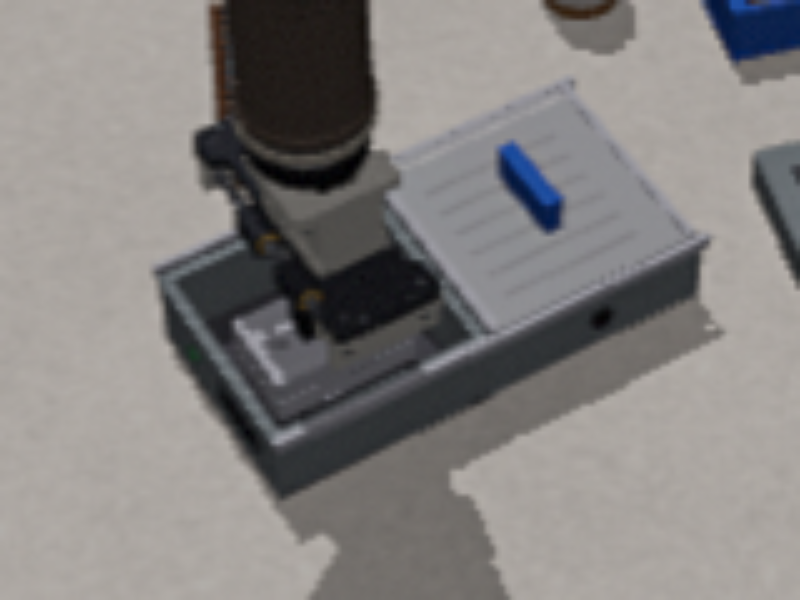

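The final crop shows the upper half seated on the lower half in the bay around (300,350), still gripped, and the cover open with its handle at (530,187). The plate top measures 45.5 mm (46 expected). Handing in.

```bash
python3 -c "
from cell import arm
s=arm.observe(); print(s['clock'],s['position'],s['force'],s['width']); print(arm.sign_off())"
```

```text
17.375 [0.48551672 0.02691409 0.22578776] [-7.26368144 -0.69652036 23.58500379] 0.2124186523781433
the job is handed in; nothing more can be done
None
```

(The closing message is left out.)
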